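Gauge a bent bracket: rocker, zero key, probe slide, store key

ROBOT

A 6-joint arm with a two-finger parallel gripper is mounted at the origin on the work surface. World frame = base frame: x ahead of the robot, y to its left, z up, the work surface at z = 0. Lengths are in m, angles in rad, forces in N, time in s.
With the tool pointing down it reaches from about 0.275 to 0.825 m from the base axis. Payload 5.2 kg.
Tool frame: the origin (TCP) lies between the finger pads; the fingertips stand 14 mm ahead of it and the grasp point (between the pads) lies 5 mm behind it; z points along the fingers, y is the line along which they close (so a half turn about z gives the same grasp; the last joint's range is limited). The gripper opens to 93 mm and grips with 3 to 60 N. Pads are 15 mm wide; open, the fingers measure 128 mm over their backs; the gripper's body (75 mm by 188 mm) begins 65 mm behind the grasp point.
Start: joints at [0.905, 0.259, 1.535, -0, 1.348, -0.203], TCP at [0.246, 0.492, 0.233] pointing down, gripper open.
Joint ranges: [-3.14, 3.14], [-0.91, 2.08], [0.19, 2.58], [-1.22, 4.36], [0.22, 2.71], [-3.12, 3.12]. Speed limits (rad/s): [2.57, 2.57, 3.14, 3.14, 3.14, 3.14].

INTERFACE

Orientations are given as a unit quaternion [w, x, y, z].
In Python, from station import bot gives the robot as it stands. The module is installed in compiled form; this text tells all that it offers.
- The arm moves only by the tool step_arm, never from a script. Its argument "increments" is a list of rows, each an object with "slide": the shift along the world's x, y, z in cm, a list of three; "rotation": the turn, a rotation vector about the world's x, y, z in rad, a list of three. In form: [{"slide": [x, y, z], "rotation": [rx, ry, rz]}, ...]. A call has 1 to 10 rows; each row is the pose to reach, as a shift and turn from the pose commanded when the call began; what a row does not reach only later rows make up. A row lasts 1/12 s, in which the tool goes at most 41.7 mm and 7.16 degrees, less where a joint would pass 70% of its speed; a pose out of reach is approached as far as the arm can. A call with a gripper value outside its range is refused whole. "claw" is the gripper command: -1 is shut, 1 is fully open, values between are in proportion, set as the call begins (left out, the last holds). The fingers move at their own pace and stop on an object; "newtons" is the grip in N (left out, the last holds). Time passes only in rows, so rows that repeat a pose let the fingers close. It gives the time, the measured TCP pose, the force, the opening and the grip force at its end, in the units of the state.
- bot.get_obs(): the state, without advancing time (a new reading comes with each control period).
- bot.get_image(name): name is "scene" or "top" or "wrist"; returns the picture (400x640x3 uint8, blue, green, red); there is no depth.
- bot.calibration(name): a dict with "camera_matrix" (3x3 intrinsics, pixels), "eye" and "attitude" of the camera in the world. Camera axes: x right, y down, z forward; pixel columns grow to the right and rows downward; lengths in m; the calibration is good to about 2 mm. A picture is of the moment at which its call begins: read the wrist's pose just before it. calibration takes no time and is no camera call; for the wrist camera it gives the pose at the moment of the call.
- bot.finish_job(): hands the job in; it is judged then, once.
Trained networks look in the newest picture that a camera, given by its name, has taken for a name from the list of things; names that differ only in an ending like _2 or _b are one class to them, and where a whole thing is asked for, a point or a joint stands for the part that bears it (a point fixed in the world has none). Each returns a list of dicts, best first, with "p" (0 to 1); they miss things now and then, are a little off and sometimes report something else, mostly with a low value. They report only what shows in the picture. A call takes as long as a camera call. They do not tell look-alikes from the thing itself.
- bot.search_frame(camera, name): "centre" ([column, row] in pixels, amid what is visible of it).
- bot.masks_of(camera, name): "mask" (400x640 bool, what is visible of it) and "centre" ([column, row] in pixels, amid what is visible of it).
The state is a dict: "time_s": time; "qpos": joint angles; "dq": joint speeds; "effort": joint torques, N m; "ee_pos": TCP position; "eef_rot": TCP orientation; "contact_force": force on the tool from outside, world axes, zero at the start; "ft_torque": the same for the moment, N m; "finger_gap": finger opening in m; "gripper_force": force on a finger pad.
Only numpy, scipy, OpenCV 4.12 (cv2) and the standard library are available. Lean on these libraries where they do the work, as an engineer would, in place of code of your own. Each camera call takes 0.05 s, during which the arm holds its last target. There are 200 camera calls.

TASK

Gauge the bracket that sits in the checking fixture, using only closed fingertips, in this order: press the white-dotted end of the black rocker down to switch the readout on; press the blue key fully to zero it; push the orange tab so that the probe slide goes all the way forward to its stop against the bracket; then press the green key fully to store the reading. Let each key spring back up. Do not press the red key, do not lift or shift the bracket, and leave everything else where it is.

Things in the scene. Friction and masses are not known exactly. Their poses are not given: they have to be found in the camera images.
- console: readout box, white, 170 mm deep (its x), 280 mm wide (its y), 50 mm high, fixed to the bench; origin under its centre. Three keys and a rocker stand in a row along its near side, 42 mm (keys) and 38 mm (rocker) to -x of its centre: the keys 60 mm apart, their colours in any order; the rocker is at the +y end. A dark display bar rises 20 mm above the top along the far side
- rocker (a joint): angle of the black power rocker, rad: about 0 = off (its white-dotted end raised), 0.36 = fully on (that end pressed down). It stays where it is left; about 3 N on the dotted end moves it
- rocker_on_end (a point): point on top of the rocker's raised end, by the white dot, 20 mm from the rocker's pivot towards the console's -x; about 69 mm above the bench when off. Pressing it straight down some 7 mm to its stop switches on. The rocker is 60 mm long (console x) and 26 mm wide; the point moves with it
- blue_key (a joint): travel of the blue key, m: 0 = up, 0.006 = fully down; springs back when let go. It takes 1.5 N to start and 5 N fully down
- blue_key_top (a point): the blue key (zero), on a round black housing 44 mm across on the console's top; the key is a disc 28 mm across whose top stands 22 mm above the console's top (72 mm above the bench) and 10 mm above its housing. The point is the centre of the key's top and goes down with it
- green_key (a joint): travel of the green key, m: 0 = up, 0.006 = fully down; springs back when let go. It takes 1.5 N to start and 5 N fully down
- green_key_top (a point): the green key (store), on a round black housing 44 mm across on the console's top; the key is a disc 28 mm across whose top stands 22 mm above the console's top (72 mm above the bench) and 10 mm above its housing. The point is the centre of the key's top and goes down with it
- red_key (a joint): travel of the red key, m: 0 = up, 0.006 = fully down; springs back when let go. It takes 1.5 N to start and 5 N fully down
- red_key_top (a point): the red key (erase, must not be pressed), on a round black housing 44 mm across on the console's top; the key is a disc 28 mm across whose top stands 22 mm above the console's top (72 mm above the bench) and 10 mm above its housing. The point is the centre of the key's top and goes down with it
- fixture: checking fixture: grey metal plate 245 x 160 x 20 mm fixed to the bench, with a probe slide on a rail along its x axis and, at its +x end, a nest holding the bracket. Origin on the bench under the rail's line, 115 mm from the plate's -x end. The slide moves towards the fixture's +x
- probe_slide (a joint): travel of the probe slide, m: 0 to 0.012 = drawn back (start), 0.046 = at its forward stop, the probe's ball tip against the bracket's flange. It stays where it is left; about 3 N moves it slowly
- slide_tab (a point): middle of the rear (-x) face of the slide's orange upright push tab, 12 mm below the tab's top edge; the tab is 44 mm wide (fixture y), 8 mm thick, and reaches from 48 to 82 mm above the bench. Behind it lies only the rail, whose top is 28 mm above the bench. The point moves with the slide
- bracket: bent sheet steel bracket loose in the fixture's nest: upright flange 60 wide x 45 high x 3 mm towards the slide, foot 40 mm long pointing away; origin under the flange's front face, 20 mm above the bench
- plug_gauge: steel plug gauge, 16 mm pin 45 mm high overall with a 20 mm head, standing on the fixture's plate, about 58 mm to one side (+y) of the slide's line; origin at its foot. To be left alone
- gauge_block: steel gauge block 30 x 35 x 20 mm on the console's far ledge; origin under its centre. To be left alone
- spare_bracket: a second bent bracket like the one in the fixture, lying on a drawing at the far edge; origin under its flange. To be left alone
- caliper: digital caliper 200 mm long lying flat at the far edge; origin under its beam's middle. To be left alone
- marker: black marker pen 130 mm long lying at the far edge; origin under its middle. To be left alone
- mug: white mug, 80 mm across and 90 mm high, right side; origin under its centre. To be left alone
- cleaner: blue closed bottle, 60 mm across and 150 mm high, left side; origin under its centre. To be left alone
There are look-alikes about, which are no part of the job. Leave any brown or purple look-alike of the bracket alone.

How it is judged:
By the outcome, as a careful person would: the job done as asked, in the order asked, and still so for the second after the job is handed in, with the robot touching nothing.
It also fails if it takes over 61 s, if anything falls off the work surface, if the arm or the gripper's body presses on something with over 40 N, if the wrist force passes 120 N, or if a joint passes its speed limit or range.

## Working session

There is one attempt and no reset: what is moved stays moved. The work goes in short steps, Python scripts to look and compute and a tool call to move; the robot and the scene stay as the last step left them, time stands still between calls to the robot, and variables do not carry over. Pictures are saved under pics/ and viewed, at most 10 in all, crops included, and the job is handed in when it is done.

Besides the shell and the picture viewer there is one more tool, called after "Call:" as name([rows], argument=value, ...), one row to a line, values as JSON. step_arm: Moves the arm, as the interface text tells. Its arguments: {"type":"object","properties":{"increments":{"type":"array","items":{"type":"object","properties":{"slide":{"type":"array","items":{"type":"number"}},"rotation":{"type":"array","items":{"type":"number"}}}}},"claw":{"type":"number"},"newtons":{"type":"number"}},"required":["increments"]}

```bash
mkdir -p pics; cat > h.py <<'E'
from station import bot
import numpy as np, cv2
def ray(cam,px):
    c=bot.calibration(cam);K=np.array(c["camera_matrix"]);A=np.array(c["attitude"],float)
    if A.shape!=(3,3):
        from scipy.spatial.transform import Rotation as R
        A=R.from_quat(np.roll(A.ravel(),-1)).as_matrix()
    d=A@np.linalg.inv(K)@np.array([px[0],px[1],1.]);return np.array(c["eye"]),d
def atz(cam,px,z):
    e,d=ray(cam,px);return e+d*(z-e[2])/d[2]
E
python3 - <<'E'
from h import *
print(bot.calibration("top"))
for c in("top","scene"):
    cv2.imwrite(f"pics/{c}1.png",bot.get_image(c))
Z=dict(rocker_on_end=.069,blue_key_top=.072,green_key_top=.072,red_key_top=.072,slide_tab=.07,bracket=.04,console=.05,fixture=.02,plug_gauge=.045)
for n,z in Z.items():
  for c in("top","scene"):
    for r in bot.search_frame(c,n)[:2]: print(n,c,np.round(r["centre"]),round(r["p"],2),atz(c,r["centre"],z).round(3))
print(bot.get_obs())
E
```

```text
{'camera_matrix': array([[438.8273615 ,   0.        , 318.41707015],
       [  0.        , 438.8273615 , 200.44044632],
       [  0.        ,   0.        ,   1.        ]]), 'eye': array([0.40524126, 0.00279332, 1.63508092]), 'attitude': array([-0.04402934,  0.70763907, -0.70452257,  0.03092439])}
rocker_on_end scene [138. 238.] 0.74 [ 0.592 -0.497  0.069]
blue_key_top top [267. 220.] 0.59 [0.502 0.215 0.072]
blue_key_top scene [379. 170.] 0.43 [0.521 0.202 0.072]
green_key_top top [283. 216.] 0.39 [0.516 0.158 0.072]
red_key_top scene [347. 176.] 0.5 [0.521 0.091 0.072]
slide_tab top [389. 222.] 0.68 [ 0.496 -0.22   0.07 ]
slide_tab scene [245. 200.] 0.66 [ 0.529 -0.224  0.07 ]
bracket top [422. 163.] 0.69 [ 0.714 -0.345  0.04 ]
bracket top [343. 184.] 0.63 [ 0.637 -0.056  0.04 ]
bracket scene [320. 225.] 0.7 [ 0.675 -0.06   0.04 ]
bracket scene [215. 272.] 0.61 [ 0.745 -0.348  0.04 ]
console top [272. 202.] 0.59 [0.568 0.2   0.05 ]
fixture top [390. 213.] 0.74 [ 0.533 -0.23   0.02 ]
fixture scene [243. 222.] 0.64 [ 0.558 -0.24   0.02 ]
plug_gauge scene [270. 209.] 0.6 [ 0.562 -0.164  0.045]
{'time_s': 1.0, 'qpos': array([ 9.05187148e-01,  2.58586391e-01,  1.53502487e+00, -1.26308305e-05,
        1.34802516e+00, -2.02786417e-01]), 'dq': array([ 0.00055478, -0.00035549, -0.00240133,  0.00045598,  0.00070987,
        0.00070774]), 'effort': array([-1.48416766e-03, -4.37219381e+01, -2.84309345e+01,  7.19634024e-02,
        3.14246211e-02, -1.89452498e-05]), 'ee_pos': array([0.24552691, 0.49213551, 0.23265007]), 'eef_rot': array([-3.61882042e-06,  2.29350152e-01,  9.73343982e-01, -2.24452888e-05]), 'contact_force': array([-0.43399409,  0.11776427,  0.38115831]), 'ft_torque': array([0.0260547 , 0.05760729, 0.02934604]), 'gripper_force': 0.0, 'finger_gap': 0.09319072278219499}
```

```bash
python3 - <<'E'
import cv2,numpy as np
a=cv2.imread("pics/top1.png")[130:270,200:460]; cv2.imwrite("pics/topc.png",cv2.resize(a,None,fx=3,fy=3,interpolation=2))
E
```

```text
(no output)
```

View pics/topc.png

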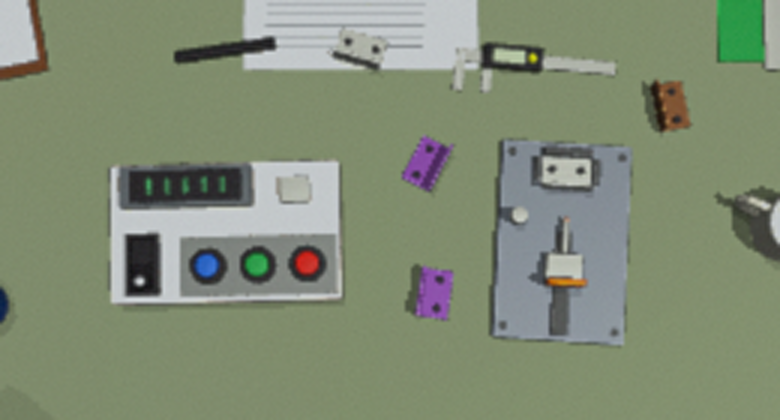

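View pics/scene1.png

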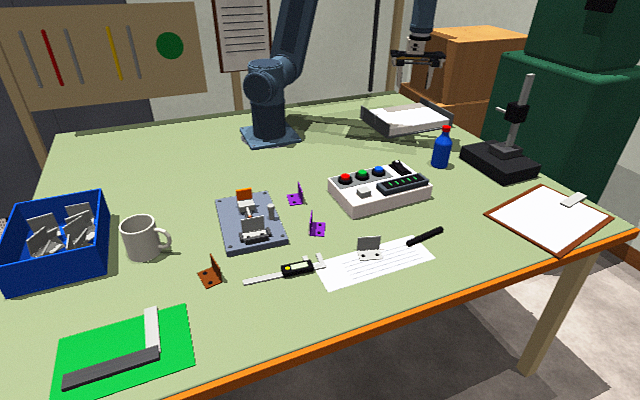

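The top crop shows the console (left; rocker with white dot at crop (139,282), blue (208,266), green (257,264), red (307,263)). The fixture is on the right, with its orange tab at (566,282) and its bracket at (567,170). The purple and brown brackets are look-alikes and are not in the nest. Next I measure by colour.

```bash
python3 - <<'E'
from h import *
im=cv2.imread("pics/top1.png");S=4
def cen(lo,hi,box):
    x0,y0,x1,y1=box;h=cv2.cvtColor(im[y0:y1,x0:x1],cv2.COLOR_BGR2HSV)
    m=cv2.inRange(h,lo,hi);ys,xs=np.nonzero(m);r=cv2.minAreaRect(np.c_[xs,ys].astype(np.float32))
    return np.array([xs.mean()+x0,ys.mean()+y0]),len(xs),r
B=dict(blue=((100,120,60),(130,255,255),(260,208,278,230),.072),green=((45,100,60),(85,255,255),(276,208,295,230),.072),
red=((0,150,90),(8,255,255),(293,208,312,230),.072),dot=((0,0,140),(180,60,255),(243,218,251,227),.069),orange=((5,150,120),(20,255,255),(375,215,402,232),.082))
P={}
for n,(lo,hi,b,z) in B.items():
    p,k,r=cen(lo,hi,b);P[n]=atz("top",p,z);print(n,p.round(1),k,P[n].round(4),[np.round(v,1) for v in r])
d=P["blue"]-P["red"];print("console yaw",np.degrees(np.arctan2(-d[0],d[1])),np.linalg.norm(d))
c=lambda u,v,z:atz("top",(200+(u+.5)/3-.5,130+(v+.5)/3-.5),z)
for n,u,v,z in[("con nl",111,303,.05),("con nr",341,298,.05),("con fr",339,161,.05),("con fl",111,167,.05),("fix nl",492,337,.02),("fix nr",624,345,.02),("fix fr",632,147,.02),("fix fl",502,140,.02),("tabL",545,284,.082),("tabR",587,284,.082),("plug",519,214,.045)]:print(n,c(u,v,z).round(4))
E
```

```text
blue [268.5 218.1] 59 [0.5076 0.2105 0.072 ] [array([ 8.5, 10. ]), array([8., 7.]), np.float64(90.0)]
green [285.2 217.6] 56 [0.5095 0.1505 0.072 ] [array([9.2, 9.8]), array([7.1, 7.8]), np.float64(45.0)]
red [301.7 217.3] 52 [0.5109 0.0916 0.072 ] [array([8.5, 9.5]), array([7., 7.]), np.float64(90.0)]
dot [246.2 223.4] 5 [0.4883 0.2905 0.069 ] [array([3. , 5.5]), array([1., 2.]), np.float64(90.0)]
orange [388.5 223.5] 24 [ 0.4895 -0.2158  0.082 ] [array([13.5,  8.5]), array([ 1., 11.]), np.float64(90.0)]
console yaw 1.581786818276313 0.1189388422758109
con nl [0.4629 0.328  0.05  ]
con nr [0.4702 0.0505 0.05  ]
con fr [0.6366 0.054  0.05  ]
con fl [0.6285 0.3321 0.05  ]
fix nl [ 0.4248 -0.1331  0.02  ]
fix nr [ 0.4159 -0.2934  0.02  ]
fix fr [ 0.6595 -0.3071  0.02  ]
fix fl [ 0.6678 -0.1468  0.02  ]
tabL [ 0.4865 -0.1905  0.082 ]
tabR [ 0.4867 -0.2398  0.082 ]
plug [ 0.5731 -0.1645  0.045 ]
```

Call:
step_arm([
  {"slide": [2.4, -2.3, 0], "rotation": [0, 0, 0.05]},
  {"slide": [4.9, -4.6, 0], "rotation": [0, 0, 0.1]},
  {"slide": [7.3, -7.0, 0], "rotation": [0, 0, 0.15]},
  {"slide": [9.8, -9.3, 0], "rotation": [0, 0, 0.2]},
  {"slide": [12.2, -11.6, 0], "rotation": [0, 0, 0.25]},
  {"slide": [14.6, -13.9, 0], "rotation": [0, 0, 0.3]},
  {"slide": [17.1, -16.2, 0], "rotation": [0, 0, 0.35]},
  {"slide": [19.5, -18.6, 0], "rotation": [0, 0, 0.4]},
  {"slide": [22, -20.9, 0], "rotation": [0, 0, 0.45]},
  {"slide": [24.4, -23.2, 0], "rotation": [0, 0, 0.49]},
], claw=-1, newtons=10)

```text
time_s: 1.83
ee_pos: [0.4907, 0.2588, 0.2328]
eef_rot: [0.0, -0.015, 1.0, 0.0]
contact_force: [0.7, 0.0, -0.2]
finger_gap: 0.0306
gripper_force: 0.0
```

Call:
step_arm([
  {"slide": [0, 0, 0], "rotation": [0, 0, 0]},
  {"slide": [0, 0, 0], "rotation": [0, 0, 0]},
  {"slide": [0, 0, 0], "rotation": [0, 0, 0]},
  {"slide": [0, 0, 0], "rotation": [0, 0, 0]},
])

```text
time_s: 2.17
ee_pos: [0.4886, 0.261, 0.2327]
eef_rot: [-0.0, -0.014, 1.0, 0.0]
contact_force: [-0.4, 0.3, 0.7]
finger_gap: 0.0046
gripper_force: 0.0
```

```bash
python3 - <<'E'
from h import *
from scipy.spatial.transform import Rotation as R
o=bot.get_obs();print(o["ee_pos"],R.from_quat(np.roll(o["eef_rot"],-1)).as_matrix().round(3),o["finger_gap"],o["contact_force"])
print("cleaner",atz("scene",(440,166),0))
im=bot.get_image("wrist");np.save("w.npy",im);cv2.imwrite("pics/w1.png",im)
h=cv2.cvtColor(im,cv2.COLOR_BGR2HSV)
for n,lo,hi in[("blue",(100,120,60),(130,255,255)),("green",(50,120,60),(80,255,255)),("red",(0,150,90),(6,255,255))]:
    k,_,st,ce=cv2.connectedComponentsWithStats(cv2.inRange(h,lo,hi))
    i=1+st[1:,4].argmax();print(n,ce[i].round(1),st[i],atz("wrist",ce[i],.072).round(4))
for r in bot.search_frame("wrist","rocker_on_end")[:2]:print(r["p"],r["centre"],atz("wrist",r["centre"],.069).round(4))
E
```

```text
[0.48858109 0.26098003 0.232653  ] [[-1.    -0.028 -0.001]
 [-0.028  1.     0.   ]
 [ 0.001  0.    -1.   ]] 0.004600720075068967 [-0.36136961  0.26698737  0.74887847]
cleaner [4.72391585e-01 4.91931679e-01 1.11022302e-16]
blue [562.7 162.7] [ 503  129  122   74 6145] [0.4575 0.4864 0.072 ]
green [212.  204.6] [199 191  28  28 587] [0.509  0.1526 0.072 ]
red [151.5 204.6] [138 192  28  27 570] [0.5108 0.0934 0.072 ]
0.78 [353.9, 205.8] [0.5071 0.2922 0.069 ]
```

View pics/w1.png

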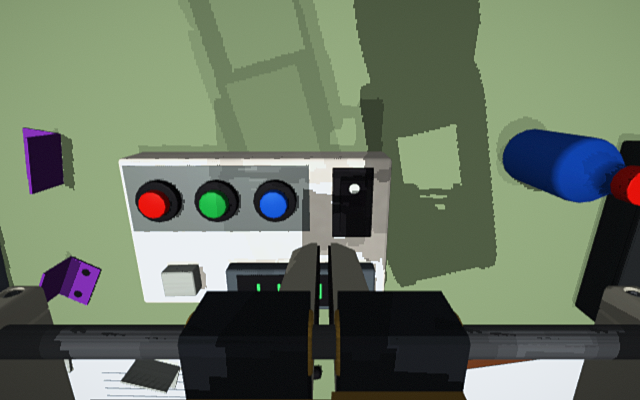

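The wrist image shows the white dot at (354,188) on the rocker's near end and blue at (274,203), next to the rocker. Green is at (212,205) and red at (151,205). This agrees with the top view: dot (0.489, 0.291), blue (0.5075, 0.212), green (0.509, 0.152).

Call:
step_arm([
  {"slide": [0, 1.5, -3], "rotation": [0, 0, 0]},
  {"slide": [0, 3.0, -6], "rotation": [0, 0, 0]},
  {"slide": [0, 3.0, -9], "rotation": [0, 0, 0]},
  {"slide": [0, 3.0, -12], "rotation": [0, 0, 0]},
  {"slide": [0, 3.0, -13.5], "rotation": [0, 0, 0]},
  {"slide": [0, 3.0, -14.2], "rotation": [0, 0, 0]},
  {"slide": [0, 3.0, -14.2], "rotation": [0, 0, 0]},
  {"slide": [0, 3.0, -14.2], "rotation": [0, 0, 0]},
])

```text
time_s: 2.93
ee_pos: [0.4896, 0.2908, 0.0914]
eef_rot: [0.0, -0.014, 1.0, 0.0]
contact_force: [-0.2, -0.7, -0.1]
finger_gap: 0.0005
gripper_force: 0.0
```

Call:
step_arm([
  {"slide": [0, 0, -0.3], "rotation": [0, 0, 0]},
  {"slide": [0, 0, -0.6], "rotation": [0, 0, 0]},
  {"slide": [0, 0, -0.9], "rotation": [0, 0, 0]},
  {"slide": [0, 0, -1.2], "rotation": [0, 0, 0]},
  {"slide": [0, 0, -1.4], "rotation": [0, 0, 0]},
  {"slide": [0, 0, -1.5], "rotation": [0, 0, 0]},
  {"slide": [0, 0, -1.5], "rotation": [0, 0, 0]},
  {"slide": [0, 0, -1.5], "rotation": [0, 0, 0]},
])

```text
time_s: 3.6
ee_pos: [0.4898, 0.2901, 0.0755]
eef_rot: [0.0, -0.014, 1.0, -0.0]
contact_force: [0.3, 0.5, -1.2]
finger_gap: 0.0006
gripper_force: 0.0
```

Call:
step_arm([
  {"slide": [0, 0, -0.1], "rotation": [0, 0, 0]},
  {"slide": [0, 0, -0.2], "rotation": [0, 0, 0]},
  {"slide": [0, 0, -0.2], "rotation": [0, 0, 0]},
  {"slide": [0, 0, -0.2], "rotation": [0, 0, 0]},
])

```text
time_s: 3.93
ee_pos: [0.4897, 0.2901, 0.0746]
eef_rot: [0.0, -0.014, 1.0, -0.0]
contact_force: [-4.0, -0.2, 9.1]
finger_gap: 0.0004
gripper_force: 4.4
```

Call:
step_arm([
  {"slide": [0, 0, 2], "rotation": [0, 0, 0]},
  {"slide": [0, 0, 4], "rotation": [0, 0, 0]},
  {"slide": [0.5, -2, 5], "rotation": [0, 0, 0]},
  {"slide": [1.0, -5, 5], "rotation": [0, 0, 0]},
  {"slide": [1.8, -7.9, 5], "rotation": [0, 0, 0]},
  {"slide": [1.8, -7.9, 5], "rotation": [0, 0, 0]},
  {"slide": [1.8, -7.9, 5], "rotation": [0, 0, 0]},
  {"slide": [1.8, -7.9, 5], "rotation": [0, 0, 0]},
])

```text
time_s: 4.6
ee_pos: [0.5076, 0.2112, 0.1235]
eef_rot: [-0.0, -0.013, 1.0, 0.0]
contact_force: [-0.2, -0.3, 0.4]
finger_gap: 0.0002
gripper_force: 0.0
```

```bash
python3 - <<'E'
from h import *
o=bot.get_obs();print(o["ee_pos"],o["contact_force"])
im=bot.get_image("wrist");cv2.imwrite("pics/w2.png",im)
c=bot.calibration("wrist");e=np.array(c["eye"])
from scipy.spatial.transform import Rotation as R
A=R.from_quat(np.roll(c["attitude"],-1)).as_matrix();K=c["camera_matrix"]
for p in[[.489,.291,.062],[.5075,.2115,.072],[.509,.1515,.072],list(o["ee_pos"]-[0,0,.014])]:
    q=K@(A.T@(np.array(p)-e));print(p,(q[:2]/q[2]).round(1))
E
```

```text
[0.5076012  0.21119151 0.12347728] [-0.18966198 -0.25032262  0.42884593]
[0.489, 0.291, 0.062] [443.  202.5]
[0.5075, 0.2115, 0.072] [323.  230.8]
[0.509, 0.1515, 0.072] [231.  230.5]
[np.float64(0.5076012005937424), np.float64(0.21119151057051272), np.float64(0.10947727617865519)] [322.4 257.1]
```

View pics/w2.png

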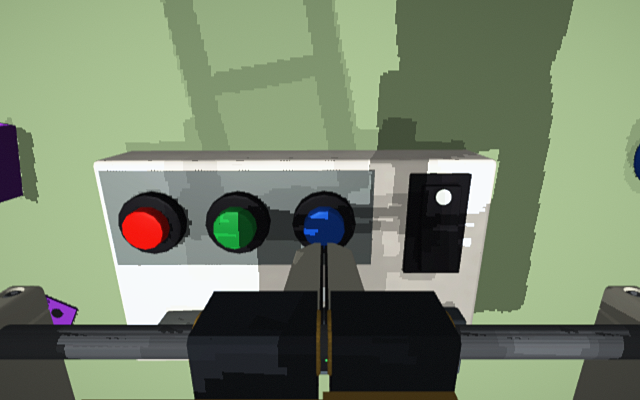

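Blue is right under the fingertips at (323,227), and the rocker's dot at (443,197) fits it being down, since it reached its stop at 9 N. Now pressing blue.

Call:
step_arm([
  {"slide": [0, 0, -2], "rotation": [0, 0, 0]},
  {"slide": [0, 0, -3.3], "rotation": [0, 0, 0]},
  {"slide": [0, 0, -3.6], "rotation": [0, 0, 0]},
  {"slide": [0, 0, -3.9], "rotation": [0, 0, 0]},
  {"slide": [0, 0, -4.2], "rotation": [0, 0, 0]},
  {"slide": [0, 0, -4.4], "rotation": [0, 0, 0]},
  {"slide": [0, 0, -4.5], "rotation": [0, 0, 0]},
  {"slide": [0, 0, -4.5], "rotation": [0, 0, 0]},
  {"slide": [0, 0, -4.5], "rotation": [0, 0, 0]},
  {"slide": [0, 0, -4.5], "rotation": [0, 0, 0]},
])

```text
time_s: 5.48
ee_pos: [0.5072, 0.2119, 0.0802]
eef_rot: [0.0, -0.014, 1.0, 0.0]
contact_force: [-4.6, 1.6, 10.4]
finger_gap: 0.0004
gripper_force: 5.1
```

Call:
step_arm([
  {"slide": [0, 0, -0.1], "rotation": [0, 0, 0]},
  {"slide": [0, 0, -0.1], "rotation": [0, 0, 0]},
  {"slide": [0, 0, 2], "rotation": [0, 0, 0]},
  {"slide": [0, 0, 5], "rotation": [0, 0, 0]},
  {"slide": [-0.5, -3, 8], "rotation": [0, 0, 0]},
  {"slide": [-1, -7, 8], "rotation": [0, 0, -0.02]},
  {"slide": [-1.5, -11, 8], "rotation": [0, 0, -0.04]},
  {"slide": [-2, -15, 8], "rotation": [0, 0, -0.06]},
  {"slide": [-2.5, -19, 8], "rotation": [0, 0, -0.084]},
  {"slide": [-3, -22.6, 8], "rotation": [0, 0, -0.084]},
])

```text
time_s: 6.32
ee_pos: [0.4777, -0.017, 0.1595]
eef_rot: [0.001, 0.029, 1.0, -0.001]
contact_force: [0.2, -0.7, 0.1]
finger_gap: 0.0005
gripper_force: 0.0
```

Call:
step_arm([
  {"slide": [-0.5, -4, 0], "rotation": [0, 0, 0]},
  {"slide": [-1, -8, 0], "rotation": [0, 0, 0]},
  {"slide": [-1.5, -12, 0], "rotation": [0, 0, 0]},
  {"slide": [-2, -16, 0], "rotation": [0, 0, 0]},
  {"slide": [-2.5, -20, 0], "rotation": [0, 0, 0]},
  {"slide": [-2.5, -20, 0], "rotation": [0, 0, 0]},
  {"slide": [-2.5, -20, 0], "rotation": [0, 0, 0]},
  {"slide": [-2.5, -20, 0], "rotation": [0, 0, 0]},
])

```text
time_s: 6.98
ee_pos: [0.4526, -0.2147, 0.1588]
eef_rot: [0.0, 0.029, 1.0, 0.0]
contact_force: [-0.3, 1.4, -0.2]
finger_gap: 0.0003
gripper_force: 0.0
```

```bash
python3 - <<'E'
from h import *
o=bot.get_obs();print(o["ee_pos"],o["eef_rot"],o["contact_force"])
im=bot.get_image("wrist");cv2.imwrite("pics/w3.png",im)
h=cv2.cvtColor(im,cv2.COLOR_BGR2HSV)
k,_,st,ce=cv2.connectedComponentsWithStats(cv2.inRange(h,(8,150,120),(18,255,255)))
for i in np.argsort(-st[1:,4])[:3]+1:
    x,y,w,hh,a=st[i];print(st[i]);
    for p in[(x,y),(x+w,y),(x,y+hh),(x+w,y+hh)]:print(p,atz("wrist",p,.082).round(4),atz("wrist",p,.048).round(4))
E
```

```text
[ 0.45256403 -0.21470701  0.15877054] [1.89828294e-04 2.89462798e-02 9.99580944e-01 1.17147457e-04] [-0.29099607  1.36698921 -0.24618731]
[323 259   1   7   7]
(np.int32(323), np.int32(259)) [ 0.486  -0.2158  0.082 ] [ 0.5033 -0.2168  0.048 ]
(np.int32(324), np.int32(259)) [ 0.486 -0.215  0.082] [ 0.5034 -0.2159  0.048 ]
(np.int32(323), np.int32(266)) [ 0.4919 -0.2161  0.082 ] [ 0.5101 -0.2171  0.048 ]
(np.int32(324), np.int32(266)) [ 0.4919 -0.2154  0.082 ] [ 0.5102 -0.2163  0.048 ]
```

View pics/w3.png

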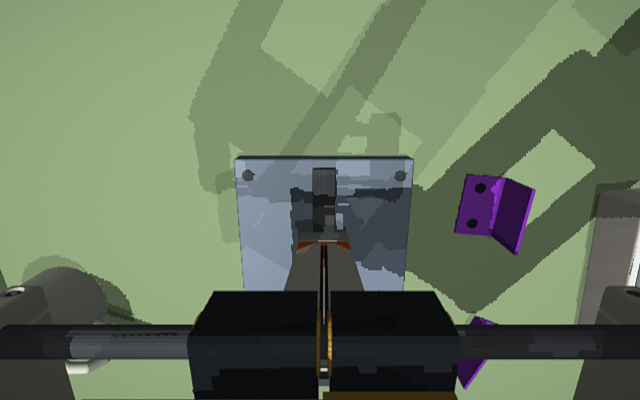

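The orange tab shows at columns 297–350, row ~242, centred on the tool, and its rear face is at about x=0.486. Lowering behind it, then pushing along the fixture x axis (1, -0.056).

Call:
step_arm([
  {"slide": [0, 0, -3], "rotation": [0, 0, 0]},
  {"slide": [0, 0, -6], "rotation": [0, 0, 0]},
  {"slide": [0, 0, -8], "rotation": [0, 0, 0]},
  {"slide": [0, 0, -8.7], "rotation": [0, 0, 0]},
  {"slide": [0.6, 0, -8.7], "rotation": [0, 0, 0]},
  {"slide": [1.2, -0.1, -8.7], "rotation": [0, 0, 0]},
  {"slide": [1.6, -0.1, -8.7], "rotation": [0, 0, 0]},
  {"slide": [2.0, -0.1, -8.7], "rotation": [0, 0, 0]},
  {"slide": [2.2, -0.1, -8.7], "rotation": [0, 0, 0]},
  {"slide": [2.2, -0.1, -8.7], "rotation": [0, 0, 0]},
])

```text
time_s: 7.87
ee_pos: [0.4754, -0.2161, 0.0724]
eef_rot: [0.001, 0.028, 1.0, -0.0]
contact_force: [-0.1, 1.6, -0.3]
finger_gap: 0.0005
gripper_force: 0.0
```

Call:
step_arm([
  {"slide": [0.2, 0, 0], "rotation": [0, 0, 0]},
  {"slide": [0.4, 0, 0], "rotation": [0, 0, 0]},
  {"slide": [0.6, 0, 0], "rotation": [0, 0, 0]},
  {"slide": [0.8, -0.05, 0], "rotation": [0, 0, 0]},
  {"slide": [1.0, -0.05, 0], "rotation": [0, 0, 0]},
  {"slide": [1.2, -0.05, 0], "rotation": [0, 0, 0]},
  {"slide": [1.4, -0.1, 0], "rotation": [0, 0, 0]},
  {"slide": [1.6, -0.1, 0], "rotation": [0, 0, 0]},
  {"slide": [1.8, -0.1, 0], "rotation": [0, 0, 0]},
  {"slide": [2.0, -0.1, 0], "rotation": [0, 0, 0]},
])

```text
time_s: 8.7
ee_pos: [0.4946, -0.2169, 0.0715]
eef_rot: [-0.0, 0.028, 1.0, -0.0]
contact_force: [-3.4, -0.6, 1.3]
finger_gap: 0.0004
gripper_force: 1.7
```

Call:
step_arm([
  {"slide": [0.15, 0, 0], "rotation": [0, 0, 0]},
  {"slide": [0.3, 0, 0], "rotation": [0, 0, 0]},
  {"slide": [0.45, 0, 0], "rotation": [0, 0, 0]},
  {"slide": [0.6, -0.05, 0], "rotation": [0, 0, 0]},
  {"slide": [0.75, -0.05, 0], "rotation": [0, 0, 0]},
  {"slide": [0.9, -0.05, 0], "rotation": [0, 0, 0]},
  {"slide": [1.05, -0.05, 0], "rotation": [0, 0, 0]},
  {"slide": [1.2, -0.1, 0], "rotation": [0, 0, 0]},
  {"slide": [1.35, -0.1, 0], "rotation": [0, 0, 0]},
  {"slide": [1.5, -0.1, 0], "rotation": [0, 0, 0]},
])

```text
time_s: 9.53
ee_pos: [0.5096, -0.2177, 0.0716]
eef_rot: [-0.0, 0.028, 1.0, 0.0]
contact_force: [-2.8, -0.9, -1.6]
finger_gap: 0.0004
gripper_force: 1.6
```

Call:
step_arm([
  {"slide": [0.1, 0, 0], "rotation": [0, 0, 0]},
  {"slide": [0.2, 0, 0], "rotation": [0, 0, 0]},
  {"slide": [0.3, 0, 0], "rotation": [0, 0, 0]},
  {"slide": [0.3, 0, 0], "rotation": [0, 0, 0]},
])

```text
time_s: 9.87
ee_pos: [0.5111, -0.2178, 0.0716]
eef_rot: [-0.002, 0.028, 1.0, 0.0]
contact_force: [-7.9, -2.3, 3.0]
finger_gap: 0.0002
gripper_force: 4.2
```

Call:
step_arm([
  {"slide": [0.05, 0, 0], "rotation": [0, 0, 0]},
  {"slide": [0.1, 0, 0], "rotation": [0, 0, 0]},
  {"slide": [0.1, 0, 0], "rotation": [0, 0, 0]},
  {"slide": [0.1, 0, 0], "rotation": [0, 0, 0]},
  {"slide": [0.1, 0, 0], "rotation": [0, 0, 0]},
])

```text
time_s: 10.28
ee_pos: [0.5111, -0.2178, 0.0716]
eef_rot: [-0.002, 0.028, 1.0, 0.0]
contact_force: [-11.5, -2.1, 4.8]
finger_gap: 0.0005
gripper_force: 5.7
```

The slide hit a hard stop at x=0.511 (11.5 N with no motion). Backing off, then on to green.

Call:
step_arm([
  {"slide": [-1, 0, 0], "rotation": [0, 0, 0]},
  {"slide": [-3, 0, 0], "rotation": [0, 0, 0]},
  {"slide": [-3, 0, 3], "rotation": [0, 0, 0]},
  {"slide": [-3, 0, 6], "rotation": [0, 0, 0]},
  {"slide": [-2.5, 3, 8], "rotation": [0, 0, 0.02]},
  {"slide": [-2.0, 7, 8], "rotation": [0, 0, 0.04]},
  {"slide": [-1.5, 11, 8], "rotation": [0, 0, 0.06]},
  {"slide": [-1, 15, 8], "rotation": [0, 0, 0.084]},
  {"slide": [-0.7, 19, 8], "rotation": [0, 0, 0.084]},
  {"slide": [-0.45, 22, 8], "rotation": [0, 0, 0.084]},
])

```text
time_s: 11.12
ee_pos: [0.5098, 0.0054, 0.1525]
eef_rot: [0.002, -0.014, 1.0, 0.001]
contact_force: [-0.1, -0.5, -0.3]
finger_gap: 0.0006
gripper_force: 0.0
```

Call:
step_arm([
  {"slide": [0, 4, 0], "rotation": [0, 0, 0]},
  {"slide": [0, 8, 0], "rotation": [0, 0, 0]},
  {"slide": [0, 12, 0], "rotation": [0, 0, 0]},
  {"slide": [0, 15, -1], "rotation": [0, 0, 0]},
  {"slide": [0, 15, -2.8], "rotation": [0, 0, 0]},
  {"slide": [0, 15, -2.8], "rotation": [0, 0, 0]},
  {"slide": [0, 15, -2.8], "rotation": [0, 0, 0]},
])

```text
time_s: 11.7
ee_pos: [0.5087, 0.1527, 0.1234]
eef_rot: [-0.0, -0.014, 1.0, 0.0]
contact_force: [0.3, -0.5, 0.3]
finger_gap: 0.0006
gripper_force: 0.0
```

```bash
python3 - <<'E'
from h import *
o=bot.get_obs();print(o["ee_pos"],o["contact_force"])
a=bot.get_image("wrist");b=bot.get_image("top");s=bot.get_image("scene")
cv2.imwrite("pics/m1.png",np.vstack([cv2.resize(a[120:320,80:560],(720,300)),np.hstack([cv2.resize(b[170:250,355:420],(360,290)),cv2.resize(s[150:260,200:300],(360,290))])]))
h=cv2.cvtColor(a,cv2.COLOR_BGR2HSV)
k,_,st,ce=cv2.connectedComponentsWithStats(cv2.inRange(h,(50,120,60),(80,255,255)));i=1+st[1:,4].argmax()
print(st[i],atz("wrist",ce[i],.072))
E
```

```text
[0.50866591 0.15267639 0.12338027] [ 0.31687874 -0.47306303  0.32804957]
[ 301  208   41   37 1117] [0.50824976 0.14981059 0.072     ]
```

View pics/m1.png

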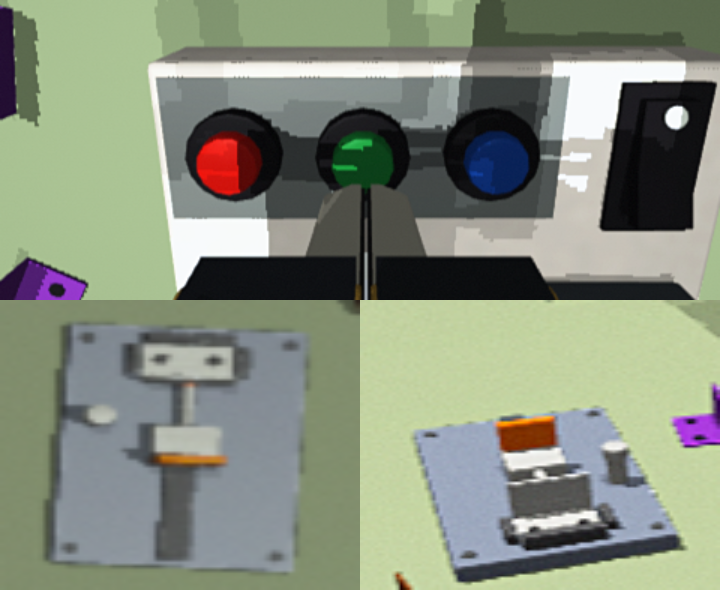

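The probe tip meets the bracket's flange (lower left, (188,385)), and the bracket, plug and rocker look right. Green is under the fingertips at (362,158), with the centre 1–2 mm to -y. Pressing green.

Call:
step_arm([
  {"slide": [0, -0.1, -2], "rotation": [0, 0, 0]},
  {"slide": [0, -0.1, -3.3], "rotation": [0, 0, 0]},
  {"slide": [0, -0.1, -3.6], "rotation": [0, 0, 0]},
  {"slide": [0, -0.1, -3.9], "rotation": [0, 0, 0]},
  {"slide": [0, -0.1, -4.2], "rotation": [0, 0, 0]},
  {"slide": [0, -0.1, -4.4], "rotation": [0, 0, 0]},
  {"slide": [0, -0.1, -4.6], "rotation": [0, 0, 0]},
  {"slide": [0, -0.1, -4.6], "rotation": [0, 0, 0]},
  {"slide": [0, -0.1, -4.6], "rotation": [0, 0, 0]},
  {"slide": [0, -0.1, -4.6], "rotation": [0, 0, 0]},
])

```text
time_s: 12.68
ee_pos: [0.5097, 0.1506, 0.0801]
eef_rot: [0.001, -0.014, 1.0, -0.001]
contact_force: [-5.9, -4.7, 16.3]
finger_gap: 0.0008
gripper_force: 7.9
```

Call:
step_arm([
  {"slide": [0, 0, 2], "rotation": [0, 0, 0]},
  {"slide": [0, 0, 5], "rotation": [0, 0, 0]},
  {"slide": [0, 0, 9], "rotation": [0, 0, 0]},
  {"slide": [0, 0, 12], "rotation": [0, 0, 0]},
  {"slide": [0, 0, 12], "rotation": [0, 0, 0]},
  {"slide": [0, 0, 12], "rotation": [0, 0, 0]},
  {"slide": [0, 0, 12], "rotation": [0, 0, 0]},
])

```text
time_s: 13.27
ee_pos: [0.5089, 0.1512, 0.1975]
eef_rot: [0.0, -0.014, 1.0, 0.0]
contact_force: [0.9, -0.4, -0.1]
finger_gap: 0.0003
gripper_force: 0.0
```

```bash
python3 -c "
from station import bot
print(bot.finish_job())"
```

```text
the job is handed in; nothing more can be done
None
```

I handed the job in at about 13 s, with every step done in order: rocker on, blue key pressed, probe slide pushed to its stop against the bracket, green key pressed. Each press and the slide push ended against a firm stop, and red was never touched.

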